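Load, scan and start the module test set

ROBOT

A 6-joint arm with a two-finger parallel gripper is mounted at the origin on the work surface. World frame = base frame: x ahead of the robot, y to its left, z up, the work surface at z = 0. Lengths are in m, angles in degrees, forces in N, time in s.
With the tool pointing down it reaches from about 0.325 to 0.775 m from the base axis. Payload 5.5 kg.
Tool frame: the origin (TCP) lies at the centre of the arm's flange, where the gripper is bolted on; the fingertips stand 182 mm ahead of it and the grasp point (between the pads) lies 163 mm ahead of it; z points along the fingers, y is the direction in which the jaws open and shut (so a half turn about z gives the same grasp; the last joint's range is limited). The gripper opens to 88 mm and grips with 3 to 60 N. Pads are 20 mm wide; open, the fingers measure 115 mm over their backs; the gripper's body (75 mm by 178 mm) begins 61 mm behind the grasp point.
Start: joints at [-71.259, 5.22, 70.514, -0, 104.267, -3.249], TCP at [0.225, -0.556, 0.405] pointing down, gripper open.
Joint ranges: [-164.24, 164.24], [-49.07, 125.15], [9.68, 141.18], [-86.29, 266.29], [3.28, 154.24], [-151.56, 151.56]. Speed limits (degrees/s): [147.25, 147.25, 172.46, 180, 180, 180].

INTERFACE

Orientations are given as [roll, pitch, yaw] about the fixed x, y, z axes, in that order (R = Rz(yaw) Ry(pitch) Rx(roll)).
In Python, from station import r gives the robot as it stands. The module is installed in compiled form; this text tells all that it offers. Calls block until the motion is done:
- r.reach(position, orientation): joint-space move of the TCP to a pose.
- r.servo_line(position, rotation=None, speed=0.15): straight line of the TCP; rotation=None keeps the orientation; speed is the mean speed in m/s.
- r.move_joints(angles): joint-space move.
- r.let_go() and r.grab(squeeze=None): open the fingers fully, or close them until they stop; squeeze is the grip in N (None keeps the last).
- r.wait(seconds).
- r.inverse_kinematics(position, orientation): joint angles nearest the present ones, or None.
- r.sense(): the state.
- r.snapshot(name): name is "scene" or "top" or "wrist"; returns a dict with "frame" (480x640x3 uint8, red, green, blue), "fx", "fy", "cx", "cy" (pixels), "R" (3x3) and "t" (3): a world point X has camera coordinates R X + t. Camera axes: x right, y down, z forward; pixel columns grow to the right and rows downward; lengths in m; the calibration is good to about 2 mm. A picture is of the moment at which its call begins. There is no depth.
A pose or a line that the arm cannot do raises r.IKError and nothing moves.
- r.hand_in(): hands the job in, once; it reports no verdict.
The state is a dict: "clock": time; "joints": joint angles; "joint_vel": joint speeds; "joint_torque": joint torques, N m; "tcp_pos": TCP position; "orientation": TCP orientation; "contact_force": force on the tool from outside, world axes, zero at the start; "torque": the same for the moment, N m; "opening": finger opening in m.
Only numpy, scipy, OpenCV 4.12 (cv2) and the standard library are available. Lean on these libraries where they do the work, as an engineer would, in place of code of your own. Each camera call takes 0.05 s, during which the arm holds its last target.

TASK

Put each of the two or three audio modules lying on the bench into the nest of its own width on the test set, contact end first, and push it fully home so that it lies square and flush against both the contact block and the side rail. When all are home, take the bar-code scanner from its holster and read the labels one by one in channel order, from the narrowest module to the widest: hold it steady for a second some 10 cm above each label, pointing straight down at its middle, never touching a module with it. Then put the scanner back in its holster, nose down, press the start button fully and let go, with every module still home and the other things on the bench left where they are.

Things in the scene. Friction and masses are not known exactly. Their poses are not given: they have to be found in the camera images.
- test_set: bench test set: fixed flat grey box 180 (x) by 314 (y) by 30 mm, three nests side by side on its flat top (the bed, 30 mm above the bench). Origin at the bench under it, 95 mm from its front edge, 85 mm from its rear; x from the front to the contact blocks, y to the left seen from the robot. Start button at its right end
- nest_narrow (a point): leftmost (channel 1) nest: point of the bed under the centre of the narrow module when home; x to the contact block, y left. Stops: black contact block, 34 mm wide, 24 high, face at x = +50 mm; on the right a steel side rail, face at y = -17 mm, 8 wide. On the left a black plastic guide leaves 10 mm play. Rail and guide: 70 long, 9 high. Front open; home modules are 44 mm apart
- nest_middle (a point): middle (channel 2) nest: point of the bed under the centre of the middle module when home; x to the contact block, y left. Stops: black contact block, 46 mm wide, 24 high, face at x = +50 mm; on the right a steel side rail, face at y = -23 mm, 8 wide. On the left a black plastic guide leaves 10 mm play. Rail and guide: 70 long, 9 high. Front open; home modules are 44 mm apart
- nest_wide (a point): rightmost (channel 3) nest: point of the bed under the centre of the wide module when home; x to the contact block, y left. Stops: black contact block, 58 mm wide, 24 high, face at x = +50 mm; on the right a steel side rail, face at y = -29 mm, 8 wide. On the left a black plastic guide leaves 10 mm play. Rail and guide: 70 long, 9 high. Front open; home modules are 44 mm apart
- module_narrow: the narrow plug-in module: plain aluminium box, 100 (x) by 34 (y) by 36 mm (z), about 242 g; origin at the centre of its underside, +x to the contact end (brass fingers, brass strip on the top edge), -x to its black front panel; white bar label on top. May be absent (None)
- label_narrow (a point): centre of the bar label (40 by 24 mm) on top of the narrow module, 20 mm from the middle towards the front panel
- module_middle: the middle plug-in module: plain aluminium box, 100 (x) by 46 (y) by 36 mm (z), about 278 g; origin at the centre of its underside, +x to the contact end (brass fingers, brass strip on the top edge), -x to its black front panel; white bar label on top. May be absent (None)
- label_middle (a point): centre of the bar label (40 by 24 mm) on top of the middle module, 20 mm from the middle towards the front panel
- module_wide: the wide plug-in module: plain aluminium box, 100 (x) by 58 (y) by 36 mm (z), about 314 g; origin at the centre of its underside, +x to the contact end (brass fingers, brass strip on the top edge), -x to its black front panel; white bar label on top. May be absent (None)
- label_wide (a point): centre of the bar label (40 by 24 mm) on top of the wide module, 20 mm from the middle towards the front panel
- scanner: bar-code scanner, 160 g, nose down in its holster. Origin: centre of its window at the nose; it looks along -z. Head 42 (x) by 60 (y) by 90 mm (z, up from the window); flat-sided handle 30 mm wide (y) and 30 high, centre line 58 mm above the window, runs level along -x from x = -21 to -106 mm; grip it across y at about x = -58 mm
- holster: fixed holster: steel foot 110 by 110 by 10 mm, on it an open black cup, inside 52 (x) by 71 mm (y), rim 46 mm above the bench; origin under the middle. The parked scanner has its window on the foot, 10 mm above this origin, its axes along the holster's, its handle over the cup's -x wall
- start (a joint): travel of the start button: 0 released, 0.006 m fully down; a spring returns it; about 5 N holds it fully down
- start_top (a point): centre of the top of the round steel start button, 26 mm across, pressed straight down
- aerosol: aerosol can, 52 mm across, 147 mm high, standing; leave it alone; origin at the centre of its underside
- tape_measure: tape measure, 74 by 42 by 66 mm; leave it alone; origin at the centre of its underside
- carton: small carton, 90 by 130 by 55 mm; leave it alone; origin at the centre of its underside
Things that resemble listed ones, but are neither listed nor needed, are in the scene too. Leave any red or turquoise look-alike of the scanner alone.

How it is judged:
By the outcome, as a careful person would: the job done as asked, in the order asked, and still so for the second after the job is handed in, with the robot touching nothing.
Of module_narrow, module_middle, module_wide only 2 to 3 are there at a start; the rules pass over those that are not, and their reading is None.
At some moment in a run one of module_narrow, module_middle, module_wide may be knocked a few centimetres aside while the robot is not near it.
It also fails if it takes over 210 s, if anything falls off the work surface, if the arm or the gripper's body presses on something with over 40 N, if the wrist force passes 120 N, or if a joint passes its speed limit or range.

## Working session

There is one attempt and no reset: what is moved stays moved. The work goes in short steps, each a Python script; the robot and the scene stay as the last script left them, time stands still between calls to the robot, and variables do not carry over. Pictures are saved under pics/ and viewed, and the job is handed in when it is done.

```bash
mkdir -p pics; ls; python3 - <<'E'
from station import r
import cv2
for n in ("scene","top","wrist"):
    s=r.snapshot(n); cv2.imwrite(f"pics/{n}0.png",s["frame"][:,:,::-1]); print(n,s["fx"],s["cx"],s["cy"],s["R"],s["t"])
print(r.sense())
E
```

```text
pics
scene 451.335583298679 318.9404896752613 243.90214044661116 [[ 0.38332212  0.92361197  0.00225188]
 [ 0.57230746 -0.23560689 -0.78546392]
 [-0.72493332  0.30237446 -0.61890336]] [-0.19169241 -0.26519975  1.63157502]
top 600.6486146656615 317.31003098241354 243.49079761608678 [[-3.69675400e-04 -9.99992069e-01 -3.96544687e-03]
 [-9.98089978e-01  6.13935408e-04 -6.17739272e-02]
 [ 6.17758718e-02  3.93503648e-03 -9.98082290e-01]] [-0.05022463  0.55246294  1.50804053]
wrist 423.57434970442324 311.8292114657761 237.2782213546519 [[ 0.37601911 -0.92661037 -0.00169019]
 [-0.88321078 -0.35895804  0.30180763]
 [-0.28026479 -0.11199265 -0.95336735]] [-0.59796286 -0.03676925  0.39074244]
{'clock': 0.15, 'joints': array([-7.12581223e+01,  5.25314114e+00,  7.05657902e+01, -5.40739018e-04,
        1.04266689e+02, -3.24630434e+00]), 'joint_vel': array([ 0.03855346, -0.10902684, -0.17105117, -0.08861589,  0.01764185,
       -0.05554646]), 'joint_torque': array([ 8.53973233e-04, -4.47045171e+01, -4.06906915e+01,  6.97944942e-02,
        2.74837576e-02, -9.72022872e-05]), 'tcp_pos': array([ 0.22468438, -0.55639361,  0.4037694 ]), 'orientation': array([-1.79914487e+02, -4.32513086e-03,  2.19880459e+01]), 'contact_force': array([-0.12918047, -0.19336779, -0.22954436]), 'torque': array([ 0.02170429,  0.01458849, -0.02882022]), 'opening': 0.08818134182558611}
```

View pics/top0.png

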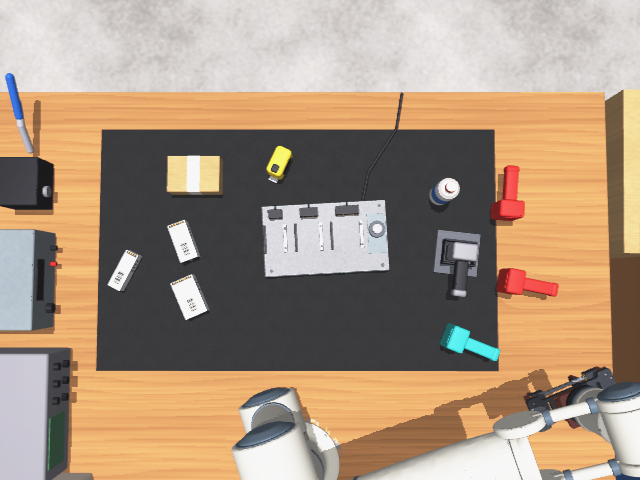

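View pics/scene0.png

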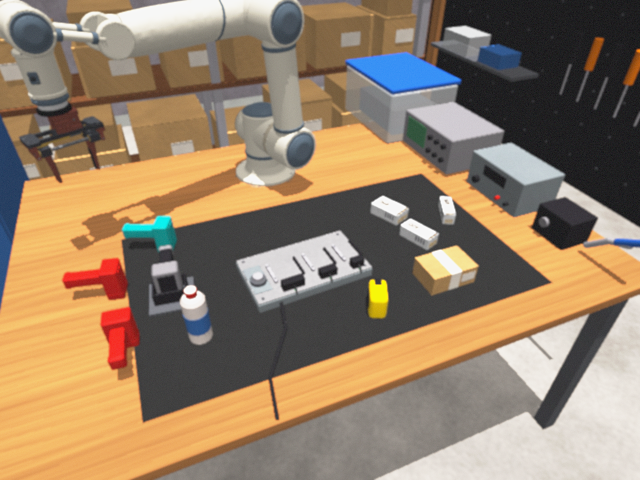

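View pics/wrist0.png

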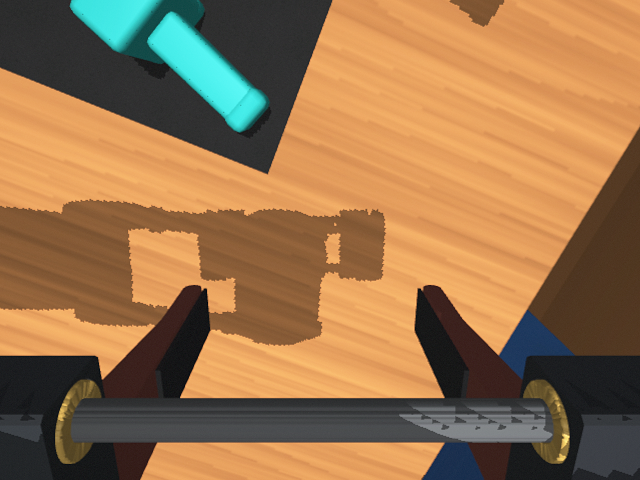

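```bash
cat > h.py <<'E'
from station import r
import cv2, numpy as np
def p2w(s,u,v,z):
    d=np.array([(u-s["cx"])/s["fx"],(v-s["cy"])/s["fy"],1.0]); R=np.array(s["R"]); t=np.array(s["t"])
    c=-R.T@t; w=R.T@d; return c+w*(z-c[2])/w[2]
def w2p(s,X):
    p=np.array(s["R"])@np.array(X)+np.array(s["t"]); return np.array([s["fx"]*p[0]/p[2]+s["cx"],s["fy"]*p[1]/p[2]+s["cy"]])
def crop(s,u0,v0,u1,v1,k,name):
    im=s["frame"][v0:v1,u0:u1,::-1]; cv2.imwrite("pics/"+name,cv2.resize(im,None,fx=k,fy=k,interpolation=cv2.INTER_CUBIC))
E
python3 - <<'E'
from h import *
s=r.snapshot("top")
crop(s,95,210,225,330,5,"t_mod.png"); crop(s,250,190,400,290,5,"t_set.png"); crop(s,420,220,500,310,6,"t_scan.png")
for n,(u,v,z) in dict(nar=(124,270,.036),mid=(183,241,.036),wid=(189,297,.036),btn=(376,229,.045),hol=(458,253,.01)).items(): print(n,p2w(s,u,v,z))
E
```

```text
nar [0.48506337 0.43342659 0.036     ]
mid [0.55773245 0.2865611  0.036     ]
wid [0.41766539 0.26968953 0.036     ]
btn [ 0.58683719 -0.19705164  0.045     ]
hol [ 0.52839564 -0.40862263  0.01      ]
```

View pics/t_mod.png

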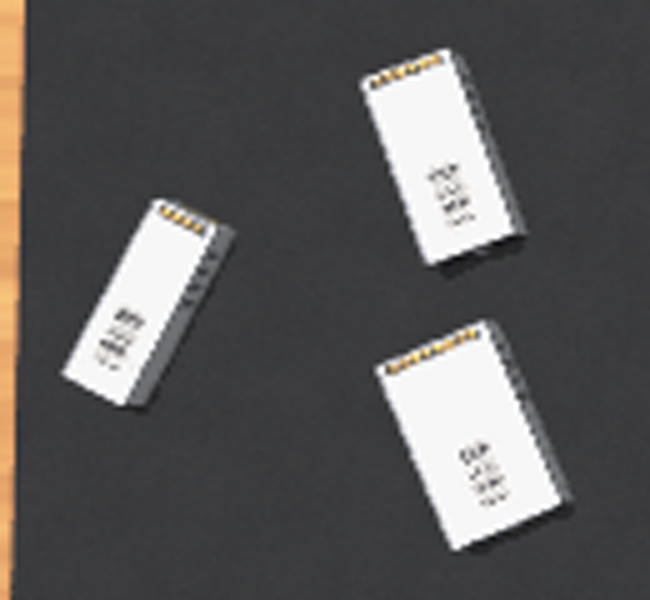

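View pics/t_set.png

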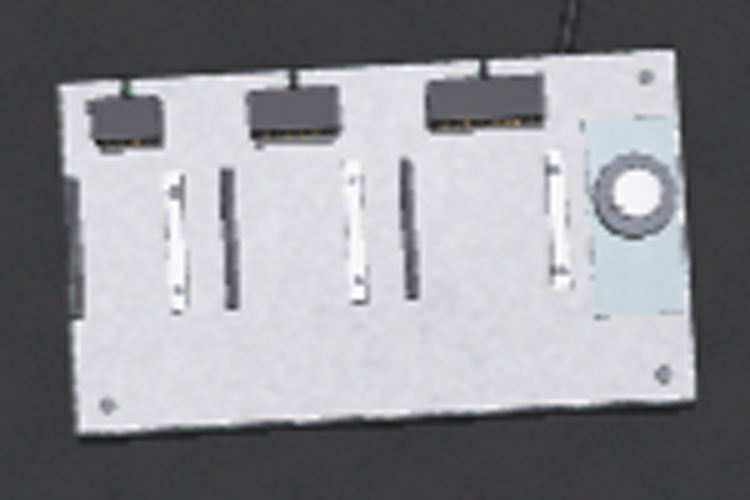

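View pics/t_scan.png

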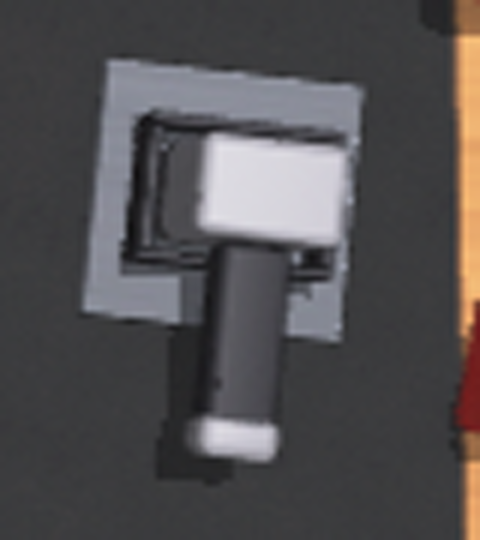

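```bash
cat >> h.py <<'E'
from scipy.spatial.transform import Rotation as Ro
def DOWN(yaw): return [180,0,yaw]
def camoff(s,st):
    Rt=Ro.from_euler("xyz",st["orientation"],degrees=True).as_matrix()
    c=-np.array(s["R"]).T@np.array(s["t"]); return Rt.T@(c-st["tcp_pos"]), np.array(s["R"])@Rt
E
python3 - <<'E'
from h import *
s=r.snapshot("wrist"); st=r.sense(); print(camoff(s,st)); print(st["orientation"])
print(r.inverse_kinematics([0.47,0.1,0.45],[180,0,0]),r.inverse_kinematics([0.47,0.1,0.45],[180,0,180]),r.inverse_kinematics([0.47,0.1,0.45],[180,0,90]))
E
```

```text
(array([ 0.08388579, -0.00154732,  0.02118623]), array([[ 1.67350584e-03,  9.99998578e-01,  2.09399983e-04],
       [-9.53341727e-01,  1.65864080e-03, -3.01888721e-01],
       [-3.01888639e-01,  3.05582795e-04,  9.53343147e-01]]))
[-1.79945296e+02 -3.15420451e-03  2.19915013e+01]
[ 7.95403347e+00 -1.22920293e+01  8.26898298e+01 -2.54444375e-14
  1.09602200e+02  9.79540335e+01] [  7.95403347 -12.29202929  82.68982977   0.         109.60219952
 -82.04596653] [ 7.95403347e+00 -1.22920293e+01  8.26898298e+01 -2.54444375e-14
  1.09602200e+02  7.95403347e+00]
```

```bash
python3 - <<'E'
from h import *
r.reach([0.52,-0.05,0.46],DOWN(0)); r.wait(0.3)
s=r.snapshot("wrist"); np.save("s_set.npy",s,allow_pickle=True); cv2.imwrite("pics/w_set.png",s["frame"][:,:,::-1])
r.reach([0.52,0.32,0.46],DOWN(0)); r.wait(0.3)
s=r.snapshot("wrist"); np.save("s_mod.npy",s,allow_pickle=True);cv2.imwrite("pics/w_mod.png",s["frame"][:,:,::-1])
print(r.sense()["clock"])
E
```

```text
4.45
```

View pics/w_set.png

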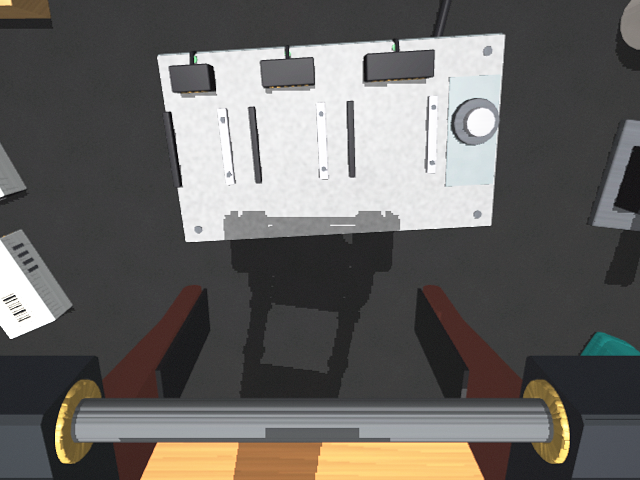

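View pics/w_mod.png

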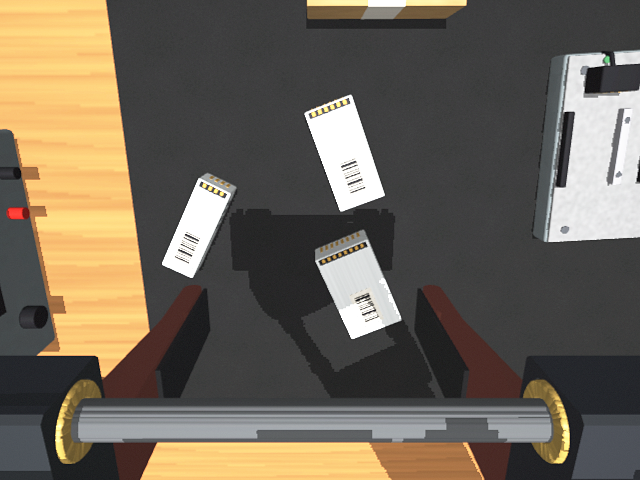

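```bash
python3 - <<'E'
from h import *
s=np.load("s_set.npy",allow_pickle=True).item()
a=[]
for (u,v) in ((159,55),(504,34),(490,225),(187,241)):
    c=s["frame"][v-20:v+20,u-20:u+20,::-1]; a.append(cv2.resize(c,(400,300) if 0 else (300,300),interpolation=cv2.INTER_CUBIC))
cv2.imwrite("pics/corn.png",np.vstack([np.hstack(a[:2]),np.hstack(a[2:])]))
s=np.load("s_mod.npy",allow_pickle=True).item()
crop(s,155,90,405,345,3,"c_mod.png"[:])
im=cv2.imread("pics/c_mod.png"); print(im.shape); cv2.imwrite("pics/c_mod.png",cv2.resize(im,(588,600)))
crop(s,155,90,405,280,3,"c_mod1.png"); crop(s,305,220,415,350,4,"c_mod2.png")
E
```

```text
(765, 750, 3)
```

View pics/corn.png

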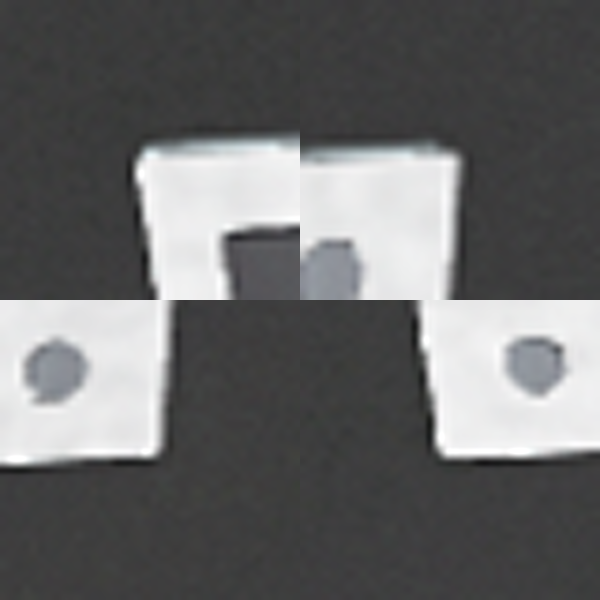

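View pics/c_mod1.png

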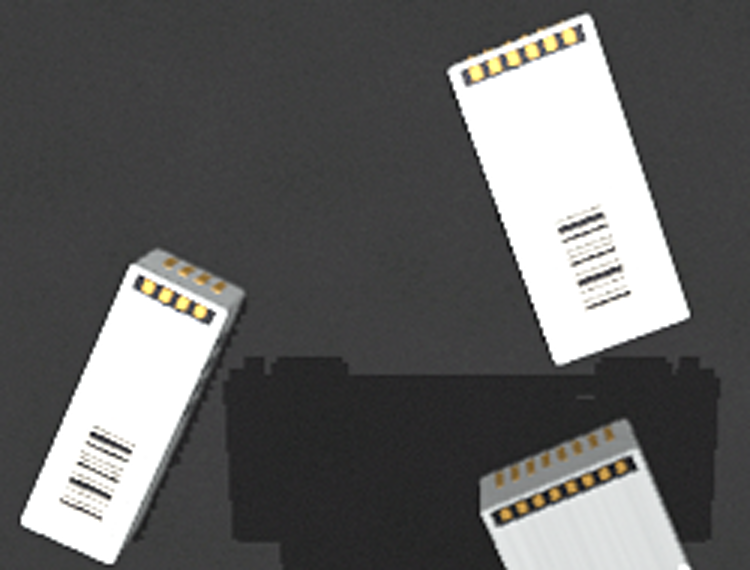

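View pics/c_mod2.png

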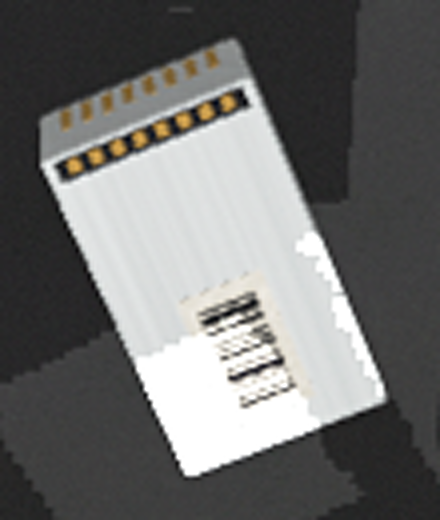

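```bash
cat >> h.py <<'E'
def fit(s,pix,local,z):
    """2D rigid fit: returns x,y,yaw(deg),resid mm"""
    W=np.array([p2w(s,u,v,z)[:2] for u,v in pix]); L=np.array(local,float)
    wc,lc=W.mean(0),L.mean(0); a=W-wc; b=L-lc
    th=np.arctan2((b[:,0]*a[:,1]-b[:,1]*a[:,0]).sum(),(a*b).sum()); c,s_=np.cos(th),np.sin(th); R=np.array([[c,-s_],[s_,c]])
    t=wc-R@lc; res=(W-(L@R.T+t))*1000
    return t,np.degrees(th),res.round(1)
def box(w): return [(.05,w/2),(.05,-w/2),(-.05,-w/2),(-.05,w/2)]
WID=dict(narrow=.034,middle=.046,wide=.058)
SETC=[(.085,.157),(.085,-.157),(-.095,-.157),(-.095,.157)]
E
python3 - <<'E'
from h import *
s=np.load("s_set.npy",allow_pickle=True).item()
print(fit(s,[(157.3,55.3),(504.9,34.3),(490.9,225.4),(185.3,241.5)],SETC,.03))
s=np.load("s_mod.npy",allow_pickle=True).item()
q=lambda P,k,o:[((x+.5)/k-.5+o[0],(y+.5)/k-.5+o[1]) for x,y in P]
print(fit(s,q([(130,265),(225,312),(112,565),(20,520)],3,(155,90)),box(.034),.036))
print(fit(s,q([(449,70),(592,15),(690,315),(558,364)],3,(155,90)),box(.046),.036))
print(fit(s,q([(42,165),(248,85),(386,402),(188,477)],4,(305,220)),box(.058),.036))
E
```

```text
(array([ 0.57009897, -0.06943938]), np.float64(3.218145020176989), array([[-2.4, -3.2],
       [-2.7,  2.9],
       [ 2.4,  2.8],
       [ 2.7, -2.5]]))
(array([0.48407077, 0.43686147]), np.float64(-26.88986878226002), array([[-0.9,  0.1],
       [-0.7,  1. ],
       [ 0.2, -0.3],
       [ 1.4, -0.8]]))
(array([0.55713068, 0.2886644 ]), np.float64(20.679219624990505), array([[-0.7, -0.3],
       [-1. , -0.3],
       [ 0.8,  0.7],
       [ 0.8, -0.1]]))
(array([0.41694423, 0.27158014]), np.float64(23.834743953377128), array([[-0.1, -1. ],
       [-2.1,  0.5],
       [ 0.7,  0.7],
       [ 1.5, -0.3]]))
```

```bash
python3 - <<'E'
from h import *
s=r.snapshot("top")
q=lambda P,k,o:[((x+.5)/k-.5+o[0],(y+.5)/k-.5+o[1]) for x,y in P]
print(fit(s,q([(58,85),(673,50),(694,402),(78,435)],5,(250,190)),SETC,.03))
print(fit(s,q([(157,198),(218,226),(125,405),(62,374)],5,(95,210)),box(.034),.036))
print(fit(s,q([(360,80),(450,50),(516,234),(430,265)],5,(95,210)),box(.046),.036))
print(fit(s,q([(376,368),(490,320),(562,505),(455,551)],5,(95,210)),box(.058),.036))
t,y,_=fit(s,q([(108,60),(363,88),(341,341),(83,311)],6,(420,220)),[(.055,.055),(.055,-.055),(-.055,-.055),(-.055,.055)],.01); print(t,y,_)
w=np.load("s_set.npy",allow_pickle=True).item()
for n,sx,p in (("top",s,(250+634/5,190+190/5)),("wr",w,(482,121))): print(n,p2w(sx,*p,.045))
for n,sx,p in (("top",s,(250+124/5,190+146/5)),): print(n,p2w(sx,*p,.03))
E
```

```text
(array([ 0.57028487, -0.06898712]), np.float64(3.166405690890239), array([[-1.3, -1.2],
       [-1.2,  1.4],
       [ 0.8,  2.1],
       [ 1.7, -2.3]]))
(array([0.48577109, 0.43666314]), np.float64(-26.876240921569632), array([[-0.9,  0.2],
       [ 0.4, -0.4],
       [ 0.2, -0.7],
       [ 0.3,  0.9]]))
(array([0.55770004, 0.28809569]), np.float64(20.58226512425691), array([[ 0.1,  1.2],
       [-0.9, -0.9],
       [ 0.1, -0.1],
       [ 0.7, -0.2]]))
(array([0.41825631, 0.27034678]), np.float64(23.030113464256488), array([[-0.9,  1.6],
       [ 0.4, -1.8],
       [ 0.3,  0.3],
       [ 0.2, -0. ]]))
[ 0.52872685 -0.40575565] -6.329649096345499 [[-1.2 -0.3]
 [-1.1  0.9]
 [ 0.9 -0.1]
 [ 1.5 -0.5]]
top [ 0.5893395  -0.19906309  0.045     ]
wr [ 0.58811825 -0.20160137  0.045     ]
top [0.61313213 0.0567369  0.03      ]
```

```bash
python3 - <<'E'
from h import *
s=np.load("s_set.npy",allow_pickle=True).item()
crop(s,160,40,330,190,4,"n1.png"); crop(s,330,30,510,190,4,"n2.png")
E
```

```text
(no output)
```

View pics/n1.png

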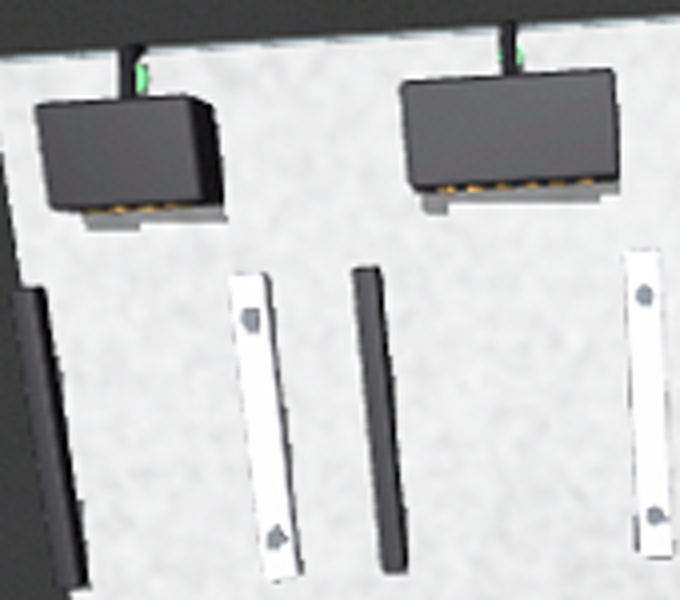

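View pics/n2.png

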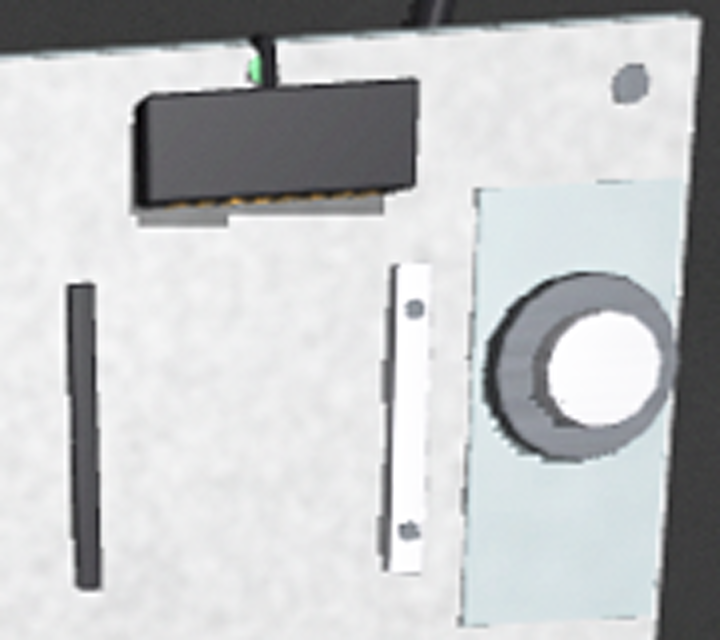

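```bash
python3 - <<'E'
from h import *
s=np.load("s_set.npy",allow_pickle=True).item()
c,s_=np.cos(np.radians(3.19)),np.sin(np.radians(3.19)); R=np.array([[c,-s_],[s_,c]])
def L(x,y,k,o,z):
    p=p2w(s,(x+.5)/k-.5+o[0],(y+.5)/k-.5+o[1],z)[:2]; return ((p-[.5702,-.0692])@R*1000).round(1)
a=(160,40);b=(330,30)
for n,o,rail,gd,blk in (("nar",a,[(231,275),(262,578)],[(46,290),(88,585)],[(50,210),(193,203)]),("mid",a,[(626,250),(640,555)],[(381,268),(407,570)],[(408,190),(618,178)]),("wid",b,[(394,265),(388,572)],[(95,285),(100,588)],[(145,205),(413,190)])):
    print(n,"rail",[L(*p,4,o,.039) for p in rail],"guide",[L(*p,4,o,.039) for p in gd],"blk",[L(*p,4,o,.054) for p in blk])
print(L(605,370,4,b,.045),L(605,370,4,b,.055))
E
```

```text
nar rail [array([ 34.3, 103.9]), array([-34.8, 104.9])] guide [array([ 33.3, 146.1]), array([-34.2, 146.5])] blk [array([ 49.7, 137.9]), array([ 49.4, 107. ])]
mid rail [array([34.8, 14.6]), array([-34.2,  14.8])] guide [array([33.9, 69.9]), array([-34.8,  70.3])] blk [array([49.5, 60.7]), array([49.5, 15.7])]
wid rail [array([ 34.6, -85.9]), array([-34.3, -86.4])] guide [array([ 34. , -18.9]), array([-34.4, -18.4])] blk [array([ 49.7, -28.6]), array([ 49.6, -85.6])]
[   9.6 -132.2] [  10.2 -128.4]
```

```bash
cat >> h.py <<'E'
SX,SY,SYAW=0.5702,-0.0692,3.19
NY=dict(narrow=.122,middle=.038,wide=-.058)
def S2W(x,y):
    c,s_=np.cos(np.radians(SYAW)),np.sin(np.radians(SYAW)); return np.array([SX+c*x-s_*y,SY+s_*x+c*y])
def W2S(p):
    c,s_=np.cos(np.radians(SYAW)),np.sin(np.radians(SYAW)); d=np.array(p[:2])-[SX,SY]; return np.array([c*d[0]+s_*d[1],-s_*d[0]+c*d[1]])
def F():
    return np.mean([r.sense()["contact_force"] for _ in range(3)],0)
def to(x,y,z,speed=.15,rot=None): r.servo_line([float(x),float(y),float(z)],rot,speed=speed)
def push(d,thr,maxd,step=.0015,speed=.03,log=True):
    """push TCP along world dir d until the resisting force rises by thr"""
    d=np.array(d,float)/np.linalg.norm(d); p0=np.array(r.sense()["tcp_pos"]); cmd=p0.copy(); f0=F(); n=0; f=0
    while n<maxd:
        n+=step; r.servo_line(list(p0+d*n),None,speed=speed); f=-(F()-f0)@d
        if f>thr: break
    p=np.array(r.sense()["tcp_pos"])
    if log: print("push",d.round(2),"cmd %.1f mm act %.1f mm f %.1f"%(n*1e3,(p-p0)@d*1e3,f),"set",(W2S(p)*1e3).round(1),"z %.4f"%p[2],"t %.1f"%r.sense()["clock"])
    return f>thr
def sdir(x,y): 
    v=S2W(x,y)-S2W(0,0); return [v[0],v[1],0]
E
python3 - <<'E'
from h import *
m=[.4849,.4368]; y=-26.9+180
r.let_go()
r.reach([*m,.30],DOWN(y)); to(*m,.196); r.wait(.2)
print(r.sense()["tcp_pos"],r.sense()["orientation"],F())
r.grab(30); print(r.sense()["opening"],F())
to(*m,.35,.25); r.wait(.3); print(r.sense()["opening"],F(),r.sense()["clock"])
s=r.snapshot("wrist"); cv2.imwrite("pics/g1.png",s["frame"][:,:,::-1])
E
```

```text
[0.48520048 0.43707895 0.19762788] [1.79866529e+02 5.99252603e-02 1.53100864e+02] [-0.35119207 -0.50823751 -0.27579717]
0.03354050583807593 [-0.65013385 -1.6379386   0.70654309]
0.0337351532771033 [ 1.05882861  0.26451698 -2.40542919] 9.825
```

View pics/g1.png

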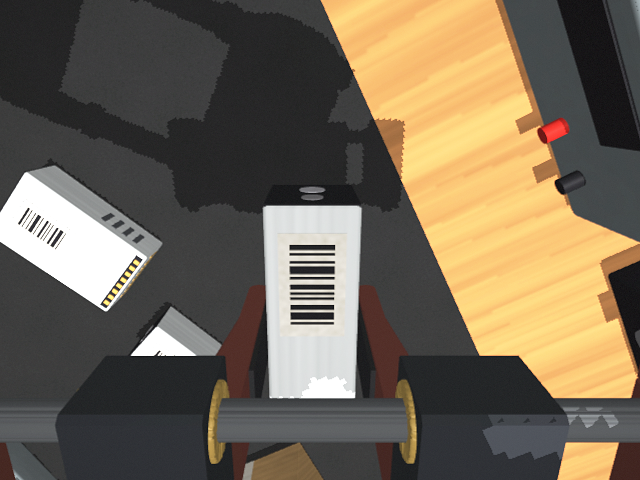

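```bash
cat >> h.py <<'E'
def place(name,gx=0.0,dx=-.015,dy=.0045,zt=None,flip=180):
    """gx: grasp offset in module x. zt: TCP z at grasp on bench"""
    a=S2W(dx+gx,NY[name]+dy); yaw=SYAW+flip
    r.reach([*a,.35],DOWN(yaw)); to(*a,.245,.2); to(*a,zt+.030+.004,.08); r.wait(.3)
    st=r.sense(); print("at",(W2S(st["tcp_pos"])*1e3).round(1),st["tcp_pos"][2],st["orientation"].round(2))
    print("down",push([0,0,-1],3,.008,.001))
    print("fwd",push(sdir(1,0),7,-dx+.010))
    print("side",push(sdir(0,-1),7,dy+.010))
    print("fwd",push(sdir(1,0),8,.006,.001))
    r.wait(.2); print(F())
E
python3 - <<'E'
from h import *
place("narrow",zt=.1976)
s=r.snapshot("wrist"); cv2.imwrite("pics/p1.png",s["frame"][:,:,::-1])
E
```

```text
at [-14.9 126.5] 0.2319648309541323 [ 1.8000e+02  3.0000e-02 -1.7681e+02]
push [ 0.  0. -1.] cmd 7.0 mm act 6.0 mm f 8.1 set [-14.9 126.5] z 0.2259 t 14.3
down True
push [1.   0.06 0.  ] cmd 18.0 mm act 16.6 mm f 8.4 set [  1.7 126.5] z 0.2259 t 17.4
fwd True
push [ 0.06 -1.    0.  ] cmd 9.0 mm act 7.1 mm f 8.5 set [  1.1 119.4] z 0.2260 t 18.9
side True
push [1.   0.06 0.  ] cmd 3.0 mm act 1.1 mm f 9.2 set [  2.2 120.1] z 0.2258 t 19.6
fwd True
[-15.08801047   1.89224562   8.05797576]
```

View pics/p1.png

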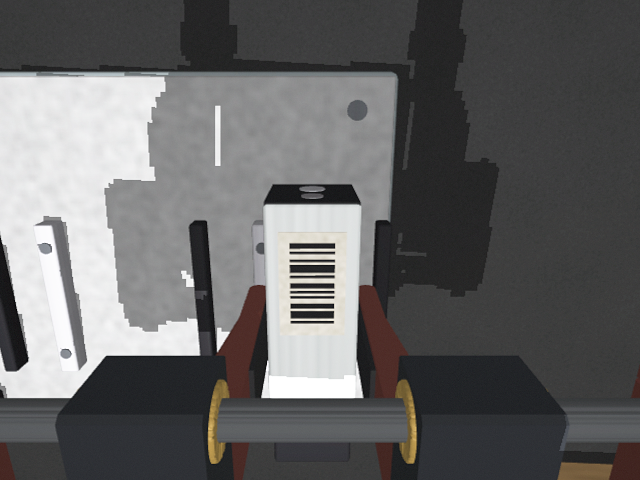

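```bash
cat >> h.py <<'E'
def finish(name,flip=180,zpush=.232,thr=9,yoff=-.002,side_x=0.0):
    p=r.sense()["tcp_pos"]; r.let_go(); to(p[0],p[1],.262,.2); r.grab(10)
    w=WID[name]/2; ny=NY[name]+yoff; yaw=DOWN(SYAW+flip)
    a=S2W(side_x,ny+w+.0135+.007); to(*a,.262,.2); to(*a,zpush,.15)
    print("side",push(sdir(0,-1),thr,.020,.0015))
    a2=S2W(side_x,ny+w+.0135+.007); to(*a2,zpush,.15); to(*a2,.262,.2)
    b=S2W(-.05-.010-.010,ny); to(*b,.262,.2); to(*b,zpush,.15)
    print("fwd",push(sdir(1,0),thr,.025,.0015))
    to(*b,zpush,.15); to(*b,.262,.2)
E
python3 - <<'E'
from h import *
finish("narrow")
r.let_go(); r.reach([.52,.15,.46],DOWN(0)); r.wait(.3)
s=r.snapshot("wrist"); np.save("s2.npy",s,allow_pickle=True); cv2.imwrite("pics/w2.png",s["frame"][:,:,::-1]); print(r.sense()["clock"])
E
```

```text
push [ 0.06 -1.    0.  ] cmd 15.0 mm act 12.4 mm f 13.4 set [ -0.4 144.5] z 0.2323 t 25.7
side True
push [1.   0.06 0.  ] cmd 10.5 mm act 9.3 mm f 12.3 set [-60.5 120.4] z 0.2310 t 28.9
fwd True
33.9917
```

View pics/w2.png

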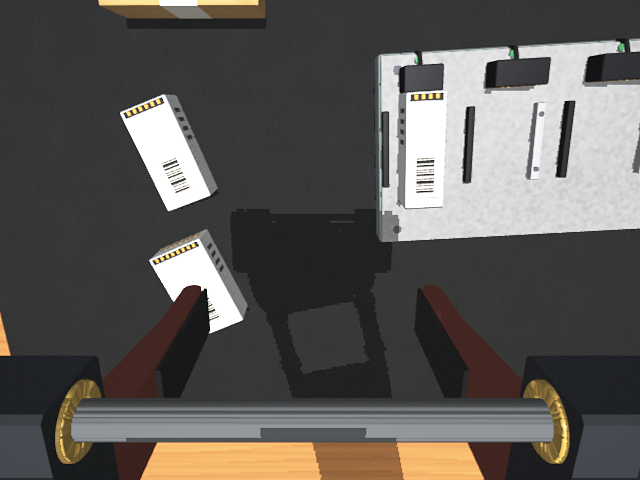

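```bash
python3 - <<'E'
from h import *
s=np.load("s2.npy",allow_pickle=True).item()
crop(s,370,40,470,220,3,"c2a.png"); crop(s,110,85,260,345,2,"c2b.png"); 
a=cv2.imread("pics/c2a.png"); b=cv2.imread("pics/c2b.png"); o=np.zeros((540,620,3),np.uint8); o[:540,:300]=a; o[:520,310:610]=b; cv2.imwrite("pics/c2.png",o)
E
```

```text
(no output)
```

View pics/c2.png

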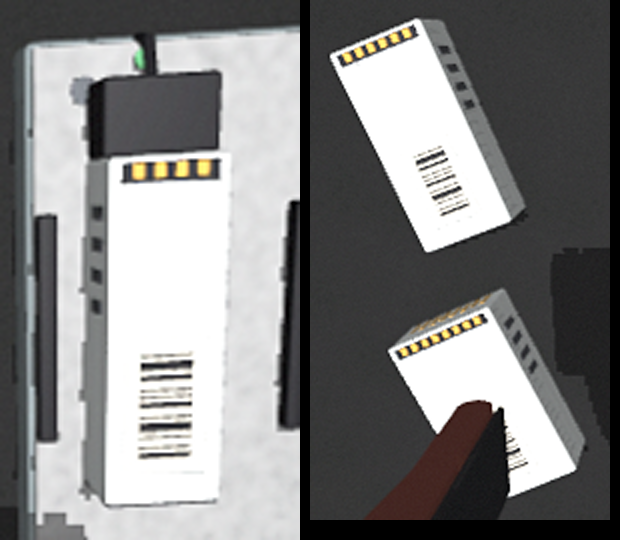

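```bash
python3 - <<'E'
from h import *
s=np.load("s2.npy",allow_pickle=True).item()
q=lambda P,k,o:[((x+.5)/k-.5+o[0],(y+.5)/k-.5+o[1]) for x,y in P]
t,y,res=fit(s,q([(20,56),(107,18),(201,208),(118,252)],2,(110,85)),box(.046),.036); print(t,y,res)
t,y,res=fit(s,q([(106,155),(231,151),(218,498),(105,503)],3,(370,40)),box(.034),.066); print("nar",W2S(t)*1e3,y,res)
m=[.557,.2885]; yaw=20.6+180
if np.hypot(*(t*0)) ==0: pass
E
```

```text
[0.55821974 0.28821659] 22.385954978114643 [[-1.1 -1.7]
 [-2.1 -0.6]
 [ 3.8  1.3]
 [-0.6  0.9]]
nar [  0.54883337 123.00928395] 3.3951690909973093 [[-0.   0.4]
 [-0.9 -0.2]
 [ 0.3 -0.1]
 [ 0.7 -0.1]]
```

```bash
python3 - <<'E'
from h import *
m=[.5573,.2884]
r.reach([*m,.30],DOWN(200.7)); to(*m,.196); r.wait(.2); z=r.sense()["tcp_pos"][2]
r.grab(30); print(z,r.sense()["opening"])
to(*m,.35,.25)
place("middle",zt=z)
finish("middle")
r.let_go(); r.reach([.46,.20,.44],DOWN(0)); r.wait(.3)
s=r.snapshot("wrist"); np.save("s3.npy",s,allow_pickle=True); cv2.imwrite("pics/w3.png",s["frame"][:,:,::-1]); print(r.sense()["clock"])
E
```

```text
0.1975644702256227 0.04569667922218242
at [-14.9  42.4] 0.23191039520912587 [-1.8000e+02  3.0000e-02 -1.7681e+02]
push [ 0.  0. -1.] cmd 7.0 mm act 6.0 mm f 7.7 set [-15.   42.5] z 0.2259 t 43.5
down True
push [1.   0.06 0.  ] cmd 18.0 mm act 16.7 mm f 10.3 set [ 1.8 42.4] z 0.2259 t 46.5
fwd True
push [ 0.06 -1.    0.  ] cmd 6.0 mm act 4.3 mm f 7.5 set [ 1.2 38.1] z 0.2259 t 47.5
side True
push [1.   0.06 0.  ] cmd 3.0 mm act 1.2 mm f 9.0 set [ 2.4 38.7] z 0.2258 t 48.3
fwd True
[-17.77362773   2.56624895  10.50754699]
push [ 0.06 -1.    0.  ] cmd 13.5 mm act 11.6 mm f 11.4 set [-0.3 67.3] z 0.2318 t 53.9
side True
push [1.   0.06 0.  ] cmd 10.5 mm act 9.3 mm f 12.5 set [-60.4  36.5] z 0.2310 t 57.1
fwd True
62.5
```

View pics/w3.png

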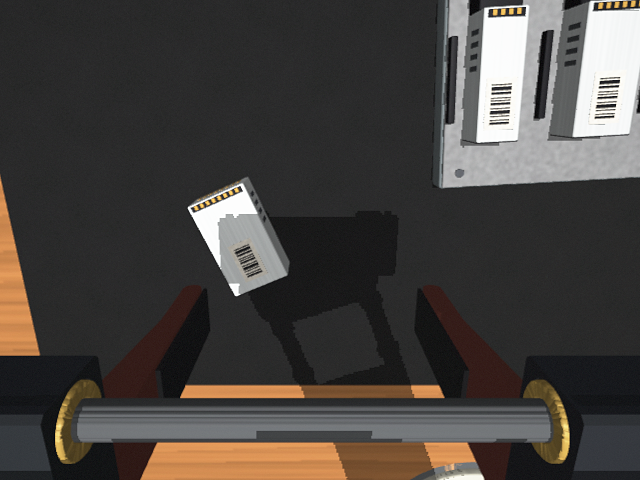

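```bash
python3 - <<'E'
from h import *
s=np.load("s3.npy",allow_pickle=True).item()
crop(s,180,170,300,305,4,"c3.png"); crop(s,440,0,640,150,4,"c3n.png")
E
```

```text
(no output)
```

View pics/c3.png

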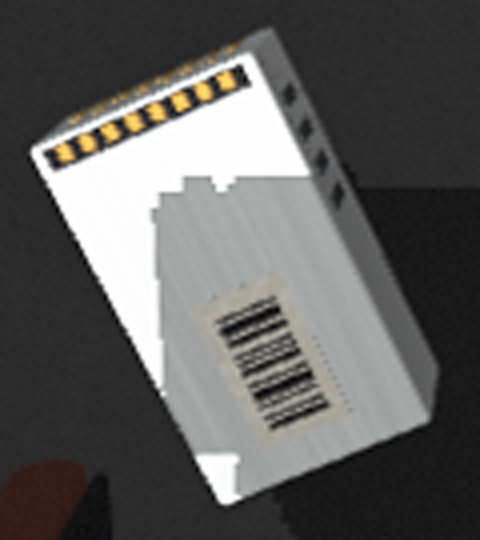

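View pics/c3n.png

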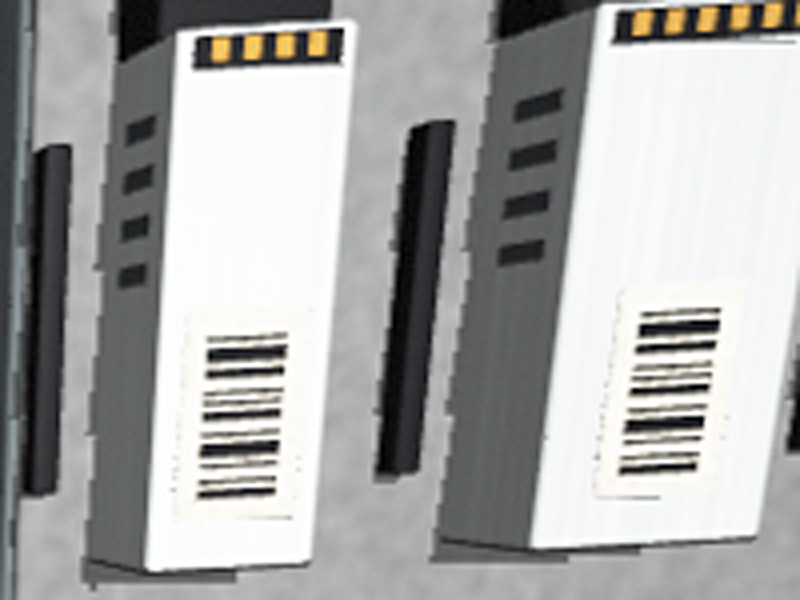

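```bash
python3 - <<'E'
from h import *
s=np.load("s3.npy",allow_pickle=True).item()
q=lambda P,k,o:[((x+.5)/k-.5+o[0],(y+.5)/k-.5+o[1]) for x,y in P]
t,y,res=fit(s,q([(32,150),(258,52),(432,420),(220,505)],4,(180,170)),box(.058),.036); print(t,y,res)
gx=-.032; m=t+gx*np.array([np.cos(np.radians(y)),np.sin(np.radians(y))]); print(m,np.hypot(*m))
r.reach([*m,.30],DOWN(y+180)); to(*m,.196); r.wait(.2); z=r.sense()["tcp_pos"][2]
r.grab(45); print(z,r.sense()["opening"])
to(*m,.35,.25); r.wait(.2)
print(r.sense()["opening"],r.sense()["clock"])
s=r.snapshot("wrist"); cv2.imwrite("pics/g3.png",s["frame"][:,:,::-1])
s=r.snapshot("top"); cv2.imwrite("pics/top3.png",s["frame"][:,:,::-1])
E
```

```text
[0.41751469 0.27057635] 23.13931007220055 [[-0.9 -0.3]
 [-0.7 -0.5]
 [ 0.8  0.6]
 [ 0.8  0.2]]
[0.38808902 0.25800137] 0.46602338420435463
0.19725642776060828 0.05764132673314938
0.057738222650496884 67.9167
```

View pics/g3.png

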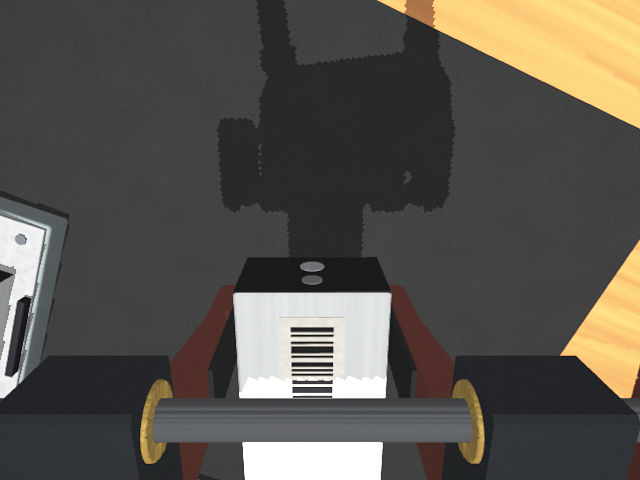

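View pics/top3.png

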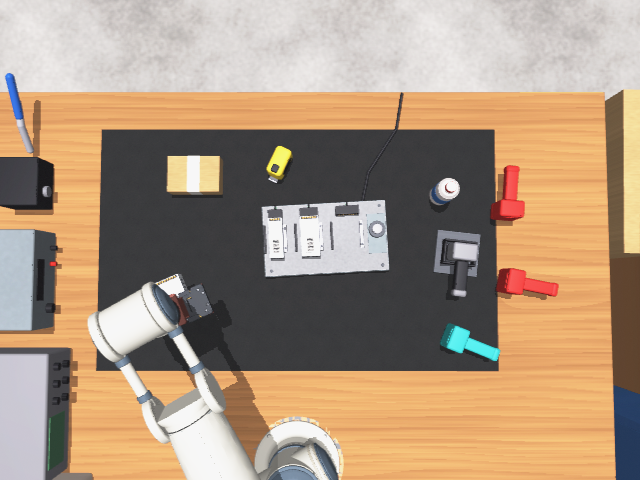

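```bash
python3 - <<'E'
from h import *
place("wide",gx=-.032,zt=.1973)
finish("wide")
r.let_go(); r.reach([.56,.035,.44],DOWN(0)); r.wait(.3)
s=r.snapshot("wrist"); np.save("s4.npy",s,allow_pickle=True); cv2.imwrite("pics/w4.png",s["frame"][:,:,::-1]); print(r.sense()["clock"])
E
```

```text
at [-46.9 -53.6] 0.23163312689439908 [-1.7999e+02  3.0000e-02 -1.7681e+02]
push [ 0.  0. -1.] cmd 7.0 mm act 5.6 mm f 9.3 set [-46.8 -53.6] z 0.2260 t 72.6
down True
push [1.   0.06 0.  ] cmd 18.0 mm act 16.4 mm f 11.8 set [-30.5 -53.6] z 0.2260 t 75.6
fwd True
push [ 0.06 -1.    0.  ] cmd 4.5 mm act 2.7 mm f 7.9 set [-31.1 -56.3] z 0.2261 t 76.3
side True
push [1.   0.06 0.  ] cmd 3.0 mm act 1.1 mm f 9.0 set [-30.  -55.6] z 0.2260 t 77.1
fwd True
[-18.48561486   4.03973001  10.41819102]
push [ 0.06 -1.    0.  ] cmd 13.5 mm act 11.5 mm f 11.0 set [ -0.6 -22.6] z 0.2316 t 82.6
side True
push [1.   0.06 0.  ] cmd 10.5 mm act 9.3 mm f 12.6 set [-60.4 -59.4] z 0.2310 t 85.9
fwd True
91.0833
```

View pics/w4.png

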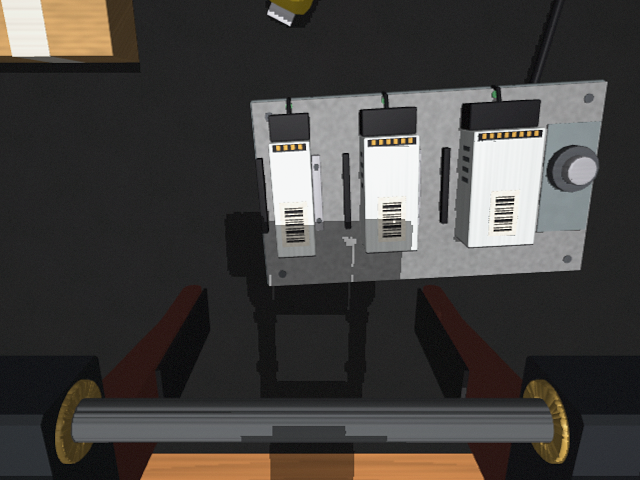

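```bash
python3 - <<'E'
from h import *
s=np.load("s4.npy",allow_pickle=True).item()
crop(s,240,80,430,265,4,"c4a.png"); crop(s,430,70,610,260,3,"c4b.png")
im=cv2.imread("pics/c4a.png"); print(im.shape); cv2.imwrite("pics/c4a.png",im[:600] if im.shape[0]<=600 else cv2.resize(im,(616,600)))
E
```

```text
(740, 760, 3)
```

View pics/c4a.png

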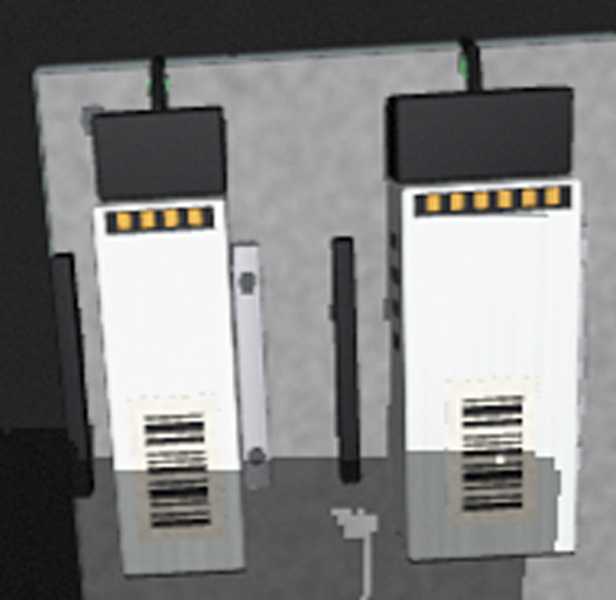

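View pics/c4b.png

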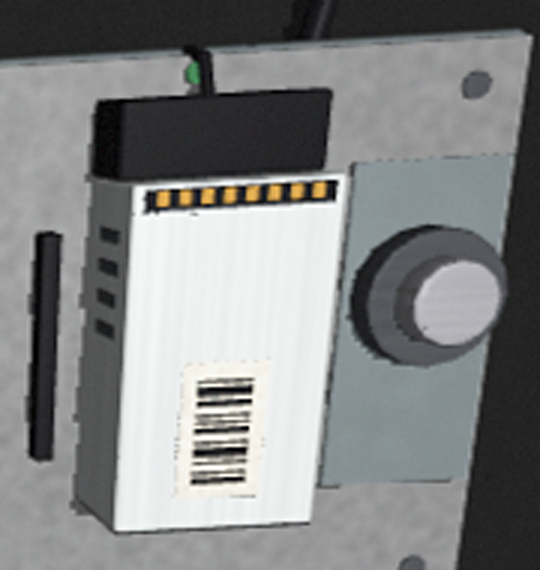

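```bash
python3 - <<'E'
from h import *
s=np.load("s4.npy",allow_pickle=True).item()
k=616/190
for nm,y in (("nar",.1195-.017),("mid",.0360-.023)):
  for x in (.02,-.03):
    print(nm,x,[((w2p(s,[*S2W(x,y+d),z])-[240,80])*k).round(1) for d,z in ((0,.039),(0,.066),(.001,.066))])
np.set_printoptions(suppress=True)
print(-np.array(s["R"]).T@np.array(s["t"]))
crop(s,300,130,340,250,5,"c4c.png")
E
```

```text
nar 0.02 [array([240.8, 298. ]), array([241.4, 314.2]), array([237.5, 314.4])]
nar -0.03 [array([249.9, 471.5]), array([251.1, 499.2]), array([247.4, 499.3])]
mid 0.02 [array([565.1, 280.4]), array([589.3, 295.4]), array([585.4, 295.6])]
mid -0.03 [array([561.7, 455.3]), array([584.8, 481.9]), array([581. , 482.1])]
[0.64326684 0.03662299 0.41892531]
```

View pics/c4c.png

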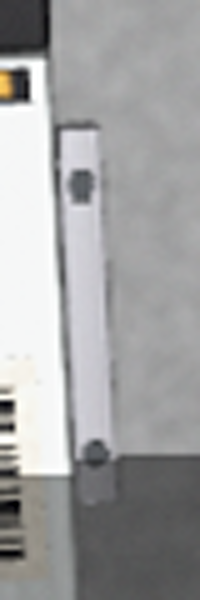

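```bash
python3 - <<'E'
from h import *
r.grab(10)
def sidepush(n,thr=16):
    a=S2W(0,NY[n]-.002+WID[n]/2+.017)
    r.reach([*a,.30],DOWN(SYAW+180)); to(*a,.232,.2); print(n,push(sdir(0,-1),thr,.016,.001)); 
    to(*a,.232,.15); to(*a,.30,.25)
sidepush("narrow")
a=S2W(-.0,.105); r.reach([*S2W(-.06,.105),.36],DOWN(SYAW)); r.wait(.2)
s=r.snapshot("wrist"); np.save("s5.npy",s,allow_pickle=True); cv2.imwrite("pics/w5.png",s["frame"][:,:,::-1]); print(r.sense()["clock"])
E
```

```text
push [ 0.06 -1.    0.  ] cmd 13.0 mm act 9.9 mm f 17.1 set [-1.000e-01  1.441e+02] z 0.2337 t 98.8
narrow True
102.2917
```

View pics/w5.png

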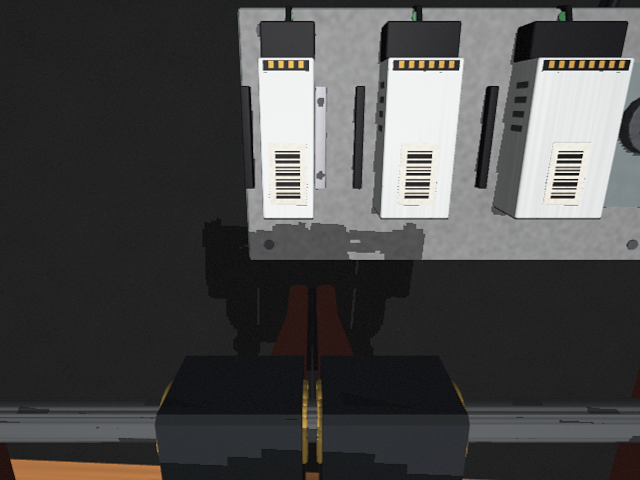

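```bash
python3 - <<'E'
from h import *
r.let_go(); r.reach([.47,-.40,.45],DOWN(-6.3)); r.wait(.2)
s=r.snapshot("wrist"); np.save("s6.npy",s,allow_pickle=True); cv2.imwrite("pics/w6.png",s["frame"][:,:,::-1]); print(r.sense()["clock"])
E
```

```text
105.5417
```

View pics/w6.png

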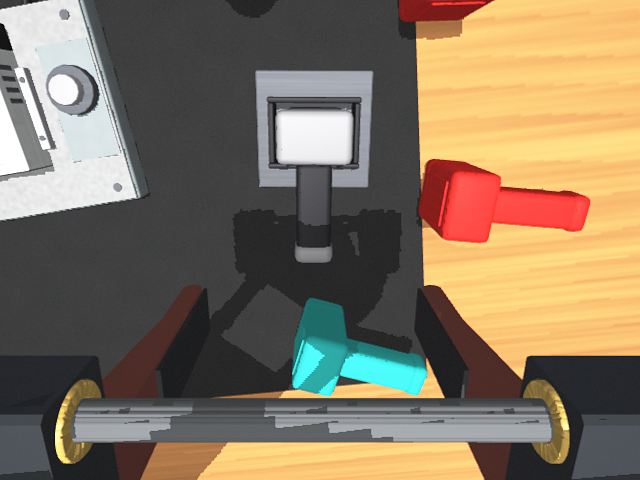

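```bash
python3 - <<'E'
from h import *
s=np.load("s6.npy",allow_pickle=True).item()
t,y,res=fit(s,[(256,71),(373,71),(369,187),(259,187)],[(.055,.055),(.055,-.055),(-.055,-.055),(-.055,.055)],.01); print(t,y,res)
t2,y2,res=fit(s,[(277,108.5),(354,108.5),(352.5,165),(275.5,163.5)],[(.021,.03),(.021,-.03),(-.021,-.03),(-.021,.03)],.10); print(t2,y2,res)
for a in ((300,166),(297,247),(331,166),(330,247)): print(p2w(s,*a,.083))
for a in ((320,298),(293,390),(345,310),(425,395),(425,360)): print("turq",p2w(s,*a,.05))
c=np.array([np.cos(np.radians(y)),np.sin(np.radians(y))]); print("grasp",t-.058*c)
crop(s,240,60,390,270,3,"c6.png"); im=cv2.imread("pics/c6.png"); cv2.imwrite("pics/c6.png",im[:600])
E
```

```text
[ 0.52745387 -0.40601373] -6.186770926873629 [[-1.1 -1. ]
 [-0.7  1. ]
 [ 1.  -0. ]
 [ 0.8 -0. ]]
[ 0.52887588 -0.40604083] -6.964102831825051 [[-1.  -1.5]
 [ 0.2  1.2]
 [ 0.3  0.4]
 [ 0.5 -0.1]]
[ 0.50592874 -0.3916861   0.083     ]
[ 0.43704023 -0.38111908  0.083     ]
[ 0.50324432 -0.41676195  0.083     ]
[ 0.43400738 -0.40944002  0.083     ]
turq [ 0.37092402 -0.39500045  0.05      ]
turq [ 0.26741793 -0.35578077  0.05      ]
turq [ 0.35526136 -0.41835529  0.05      ]
turq [ 0.24619818 -0.49467527  0.05      ]
turq [ 0.2893281 -0.4958042  0.05     ]
grasp [ 0.46979167 -0.39976308]
```

View pics/c6.png

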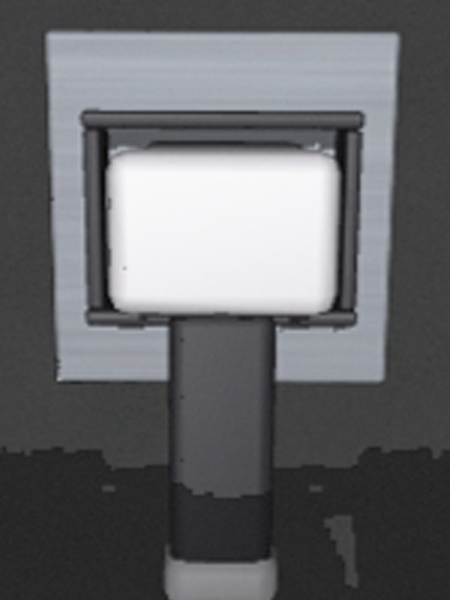

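```bash
python3 - <<'E'
from h import *
g=[.4703,-.3997]
to(*g,.29,.2); to(*g,.231,.1); r.wait(.2); st=r.sense(); print(st["tcp_pos"],st["orientation"])
r.grab(50); r.wait(.2); st=r.sense(); print(st["tcp_pos"],st["opening"],F())
np.save("grasp.npy",st["tcp_pos"])
to(*g,.30,.1); to(*g,.47,.25); r.wait(.2); print(r.sense()["opening"],F(),r.sense()["clock"])
s=r.snapshot("wrist"); cv2.imwrite("pics/w7.png",s["frame"][:,:,::-1])
s=r.snapshot("scene"); cv2.imwrite("pics/sc7.png",s["frame"][:,:,::-1])
E
```

```text
[ 0.47047504 -0.39989711  0.23207327] [ 1.79939687e+02 -8.10128588e-02 -6.30120454e+00]
[ 0.47029849 -0.39969021  0.23097064] 0.029939593189978395 [ 0.13113911 -0.12565929 -0.28675298]
0.029556716550222226 [ 0.55361908  0.26998677 -1.12653168] 110.4333
```

View pics/w7.png

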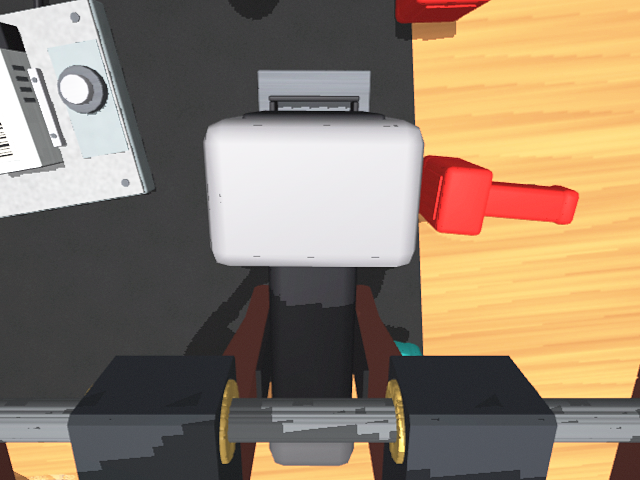

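View pics/sc7.png

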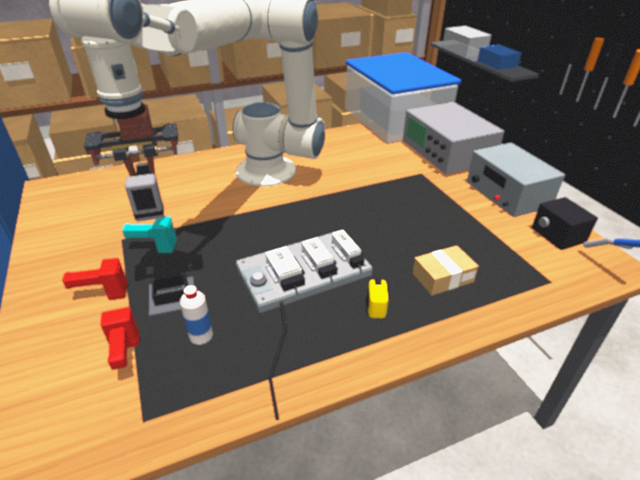

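```bash
python3 - <<'E'
from h import *
s=r.snapshot("top"); crop(s,250,190,400,290,5,"t8.png"); cv2.imwrite("pics/top8.png",s["frame"][:,:,::-1]); np.save("t8.npy",s,allow_pickle=True)
E
```

```text
(no output)
```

View pics/t8.png

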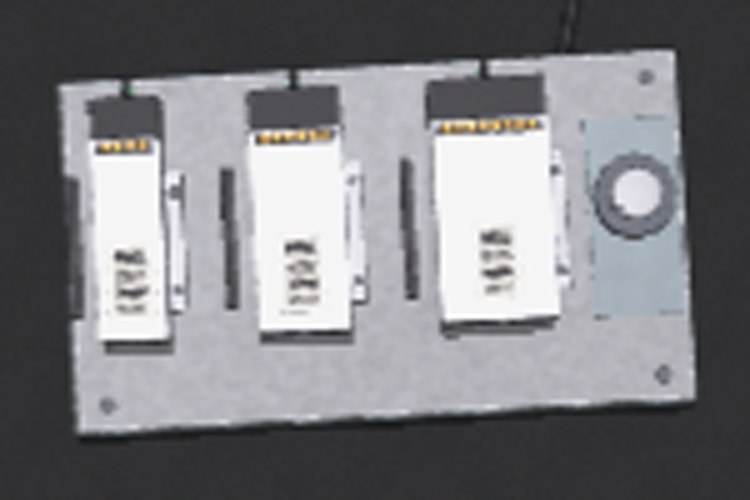

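```bash
python3 - <<'E'
from h import *
s=np.load("t8.npy",allow_pickle=True).item(); w=np.load("s5.npy",allow_pickle=True).item(); v=np.load("s4.npy",allow_pickle=True).item()
for n,a,b,c in (("narrow",(130,282),(288,175),(293.5,223.5)),("middle",(302,273),(417,175),(391.5,220)),("wide",(497,263),(567,175),(504,214.5))):
    print(n,(W2S(p2w(s,(a[0]+.5)/5-.5+250,(a[1]+.5)/5-.5+190,.066))*1e3).round(1),(W2S(p2w(w,*b,.066))*1e3).round(1),(W2S(p2w(v,*c,.066))*1e3).round(1))
E
```

```text
narrow [-20.1 122.3] [-20.9 122. ] [-19.4 122.7]
middle [-20.5  37.7] [-20.7  38.7] [-20.9  38.1]
wide [-20.9 -58.3] [-20.6 -58.2] [-21.2 -58.5]
```

```bash
python3 - <<'E'
from h import *
gz=np.load("grasp.npy")[2]; dz=gz-.010; z=.066+.100+dz
r.reach([.42,-.25,.47],DOWN(0.0))
for i,n in enumerate(("narrow","middle","wide")):
    p=S2W(-.020-.058,NY[n]-.0007)
    if i==0: r.reach([*p,.47],DOWN(SYAW)); to(*p,z,.2)
    else: to(*p,z,.1)
    r.wait(1.8); st=r.sense(); 
    h=st["tcp_pos"][:2]+.058*np.array([np.cos(np.radians(SYAW)),np.sin(np.radians(SYAW))])
    print(n,(W2S(h)*1e3).round(1),st["tcp_pos"][2]-dz-.066,st["orientation"].round(2),st["clock"],r.sense()["opening"])
s=r.snapshot("wrist"); cv2.imwrite("pics/w9.png",s["frame"][:,:,::-1])
s=r.snapshot("scene"); cv2.imwrite("pics/sc9.png",s["frame"][:,:,::-1]); crop(s,180,140,420,320,3,"sc9c.png")
p=r.sense()["tcp_pos"]; to(p[0],p[1],.47,.25)
print(r.sense()["clock"])
E
```

```text
narrow [-20.  121.3] 0.10001190603069221 [-180.     -0.      3.19] 114.7917 0.02962069599999798
middle [-20.   37.3] 0.10002516960860486 [180.    -0.     3.19] 117.5833 0.029764105643676764
wide [-20.  -58.7] 0.09998216224119194 [-180.      0.      3.19] 120.4917 0.029708374000579237
121.075
```

View pics/w9.png

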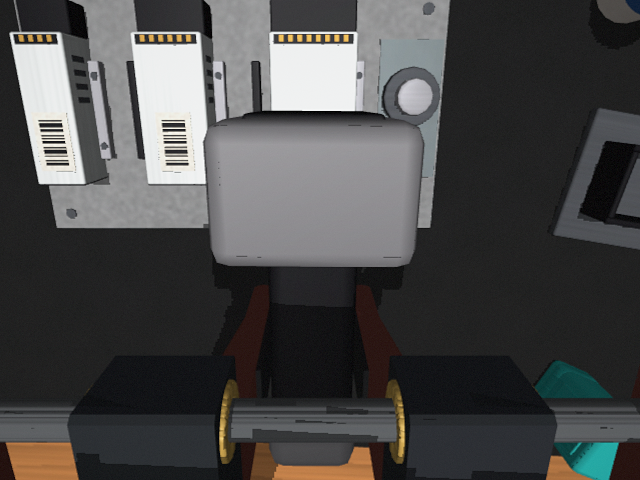

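View pics/sc9c.png

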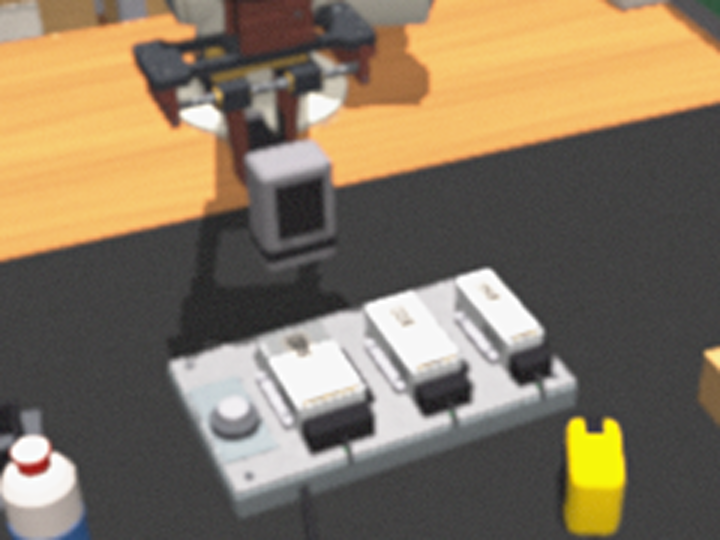

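```bash
python3 - <<'E'
from h import *
g=np.load("grasp.npy")
r.reach([g[0],g[1],.47],DOWN(-6.3)); r.wait(.2); print(r.sense()["tcp_pos"])
to(g[0],g[1],.29,.2); r.wait(.2); print(r.sense()["tcp_pos"],r.sense()["orientation"],F())
to(g[0],g[1],.250,.06); print(F()); to(g[0],g[1],.234,.04); print(F())
print(push([0,0,-1],3,.006,.001)); r.wait(.2)
st=r.sense(); print(st["tcp_pos"],F())
r.let_go(); r.wait(.2); to(g[0],g[1],.30,.15); to(g[0],g[1],.45,.25); r.wait(.2)
s=r.snapshot("wrist"); np.save("s10.npy",s,allow_pickle=True); cv2.imwrite("pics/w10.png",s["frame"][:,:,::-1]); print(r.sense()["clock"])
E
```

```text
[ 0.47090319 -0.39817062  0.47066794]
[ 0.47047137 -0.39988869  0.29168932] [ 1.79908652e+02 -1.22417084e-01 -6.30333947e+00] [-0.50988862  0.2479655  -1.63867846]
[ 0.23360698 -0.17157013 -1.58880654]
[-0.26824366  0.32765658 -1.81916184]
push [ 0.  0. -1.] cmd 4.0 mm act 2.8 mm f 7.0 set [-118.2 -324.4] z 0.2310 t 125.9
True
[ 0.47024414 -0.39972757  0.23092296] [-2.56402349  1.51957967  5.63635889]
128.9583
```

View pics/w10.png

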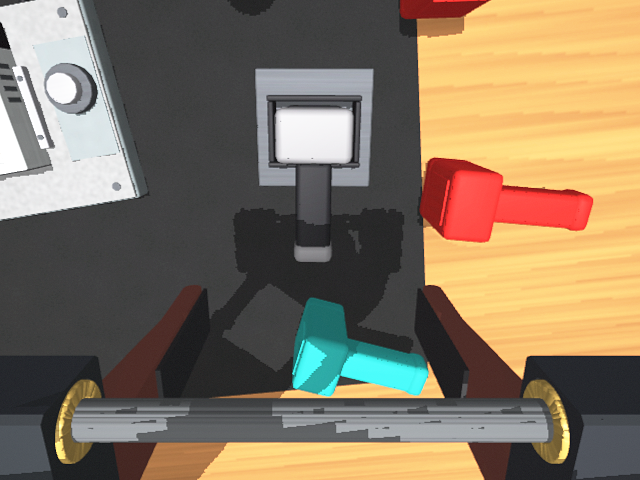

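```bash
python3 - <<'E'
from h import *
r.grab(10)
r.reach([.50,-.17,.40],DOWN(SYAW)); r.wait(.2)
s=r.snapshot("wrist"); np.save("s11.npy",s,allow_pickle=True); cv2.imwrite("pics/w11.png",s["frame"][:,:,::-1]); print(r.sense()["clock"])
E
```

```text
131.4917
```

View pics/w11.png

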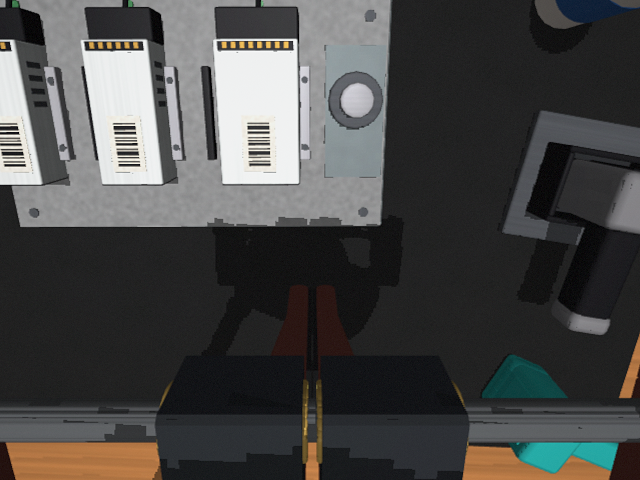

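```bash
python3 - <<'E'
from h import *
obs=[("s11.npy",(358,100)),("s_set.npy",(480.9,122)),("s10.npy",(64.5,89)),("s4.npy",(582.3,170.7)),("t8.npy",(376.6,227.6))]
A=np.zeros((3,3));b=np.zeros(3);C=[]
for f,(u,v) in obs:
    s=np.load(f,allow_pickle=True).item(); c=-s["R"].T@s["t"]; d=s["R"].T@np.array([(u-s["cx"])/s["fx"],(v-s["cy"])/s["fy"],1]); d/=np.linalg.norm(d)
    P=np.eye(3)-np.outer(d,d); A+=P;b+=P@c;C.append((c,P))
X=np.linalg.solve(A,b); print(X,W2S(X)*1e3,[(1e3*np.linalg.norm(P@(X-c))).round(1) for c,P in C])
E
```

```text
[ 0.58761914 -0.19938644  0.04832416] [  10.14763519 -130.95404565] [np.float64(0.3), np.float64(0.2), np.float64(1.9), np.float64(0.6), np.float64(2.7)]
```

```bash
python3 - <<'E'
from h import *
b=S2W(.0101,-.131)
r.reach([*b,.30],DOWN(SYAW)); to(*b,.247,.15); r.wait(.3)
f0=F(); n=0
while n<.028:
    n+=.001; to(*b,.247-n,.03); st=r.sense(); f=F()[2]-f0[2]
    print("%.4f %.1f"%(st["tcp_pos"][2]-.182,f),end=" | ")
    if f>14: break
r.wait(.4); print(F()-f0, r.sense()["tcp_pos"][2]-.182)
to(*b,.26,.1); to(*b,.42,.25)
r.let_go(); r.reach([.52,-.03,.46],DOWN(0)); r.wait(.2)
s=r.snapshot("wrist"); np.save("s12.npy",s,allow_pickle=True); cv2.imwrite("pics/w12.png",s["frame"][:,:,::-1]); print(r.sense()["clock"])
E
```

```text
0.0639 -0.5 | 0.0627 -0.3 | 0.0619 0.5 | 0.0609 0.4 | 0.0599 -0.5 | 0.0589 -0.0 | 0.0579 -0.4 | 0.0569 0.1 | 0.0559 0.2 | 0.0549 0.0 | 0.0539 -0.1 | 0.0529 0.1 | 0.0523 1.1 | 0.0513 2.1 | 0.0502 2.7 | 0.0492 2.1 | 0.0482 3.9 | 0.0471 4.2 | 0.0464 6.4 | 0.0463 8.6 | 0.0462 13.1 | 0.0461 16.8 | [-5.1274215   2.22371188 16.70939043] 0.046111618157661544
142.4833
```

View pics/w12.png

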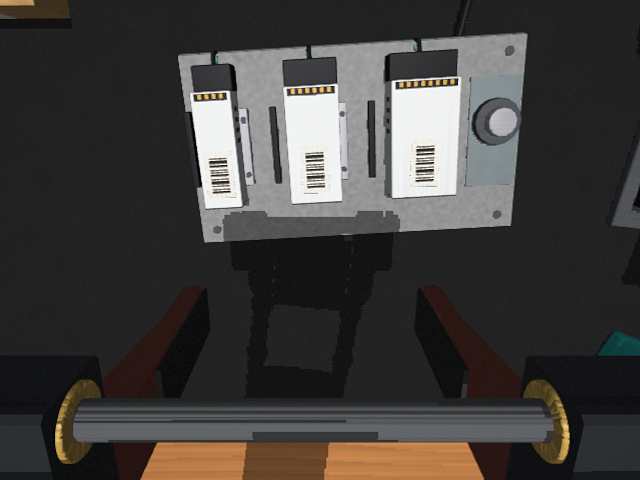

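```bash
python3 - <<'E'
from h import *
s=np.load("s12.npy",allow_pickle=True).item()
crop(s,180,45,350,215,4,"c12a.png"); im=cv2.imread("pics/c12a.png"); cv2.imwrite("pics/c12a.png",im[:600])
r.reach([.35,-.25,.50],DOWN(0)); t=r.snapshot("top"); cv2.imwrite("pics/top12.png",t["frame"][:,:,::-1]); print(r.sense()["clock"])
a=np.load("t8.npy",allow_pickle=True).item()["frame"].astype(int); d=np.abs(a-t["frame"].astype(int)).sum(2)
print("changed px in set area",(d[195:280,258:395]>90).sum())
E
```

```text
143.6167
changed px in set area 2394
```

View pics/c12a.png

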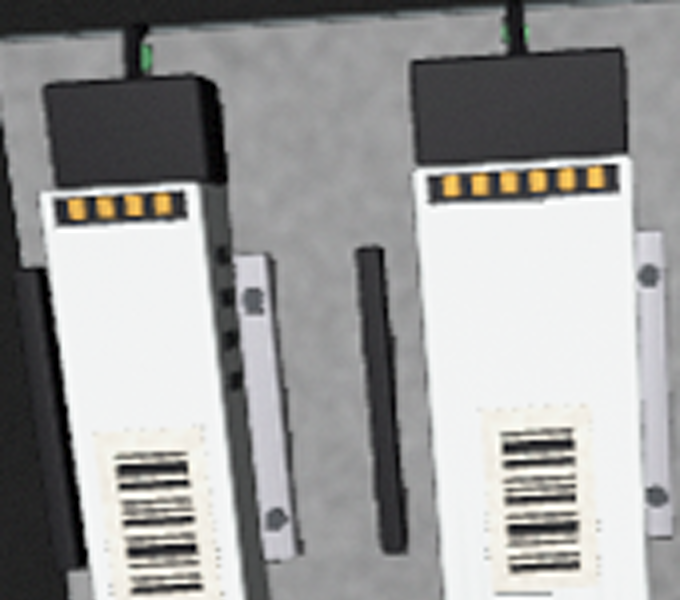

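View pics/top12.png

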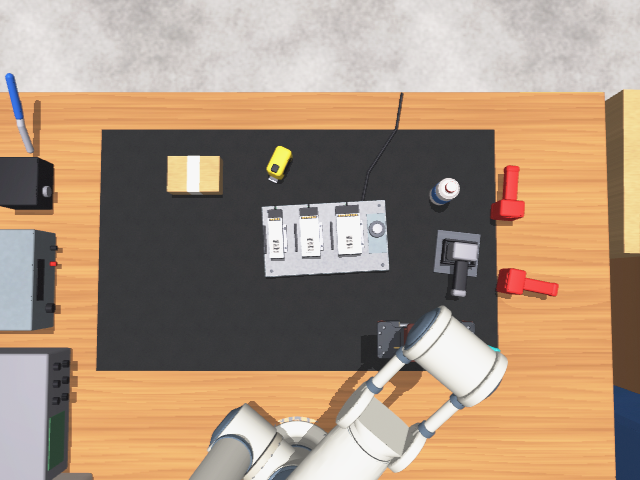

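```bash
python3 - <<'E'
from h import *
print(r.hand_in())
E
```

```text
the job is handed in; nothing more can be done
None
```

I placed all three modules, read the labels, put the scanner back, pressed the start button and handed the job in at about 144 s of the 210 s allowed. No verdict was reported.

- **Modules:** Each module was set in its own nest, then pushed against its side rail and contact block with at least 9 N. The narrow one got a second side push of 17 N and moved only about 0.4 mm, so I took it as against its rail. The last wrist and top pictures show all three still home, square with their contact blocks. A thin line of about 1 mm remains visible along the narrow module's rail. I put that down to its bevelled edge, but the pictures cannot settle it.
- **Labels:** I read narrow, middle, then wide, holding still for 1.8 s each. The scanner was level and 100 mm above the label, within about 1 mm of its middle by the arm's own position reading. It touched no module.
- **Scanner:** It went back into the holster nose down at the pose it was taken from, and a picture confirmed this.
- **Start button:** It travelled about 6 mm to a hard stop at about 17 N, then I let go. I did not measure its return separately.
- **Other things:** The aerosol, tape measure, carton and red look-alikes looked unmoved in the last top picture. The arm hid the turquoise one there, but it was in place in the last close wrist picture.

I saw no sign of a module being knocked aside. A pixel comparison of the test set between two late top pictures flagged about 2,400 changed pixels. I put those down to changed lighting and did not check that separately; by eye the modules had not moved.

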